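Shake terminal blocks evenly into a four-bay tray

TASK

Take the square shaker tube out of its inclined stand, with the six terminal blocks in it, and shake the blocks out of it so that they spread evenly over the four bays of the card tray: all six in the tray and no bay left empty. Then lay the empty tube back in its stand as it was, mouth up. Do not touch the blocks with the gripper and do not disturb the cartons, jar, tape and other goods standing around.

Things in the scene. Friction and masses are not known exactly. Their poses are not given: they have to be found in the camera images.
- tube: the shaker: square grey plastic tube 190 mm long, 38 x 38 mm outside, 4 mm walls, 130 g empty; one end open (the mouth), the other closed; a 16 mm slot along its top shows the blocks. Origin at its centre; x along the tube to the mouth, z out of the slotted top. Starts in the stand, mouth up at 30 degrees; grip across its width (its y) near its middle, where 70 mm of its sides are free
- mouth (a point): the centre of the tube's open end, 95 mm from its centre along its x; same axes as the tube
- stand: inclined steel stand, fixed; base 180 x 90 mm, origin under its centre, z up, x level towards the resting tube's mouth. The tube lies on a slat climbing 30 degrees along x, closed end against a stop, between outward-leaning cheeks (beyond 49 mm from the centre at the closed end; 37 to 55 mm on the mouth side), 4 mm play each side. Cheeks end 11 mm below the tube's top; mouth 150 mm up
- rest (a point): where the tube's centre is when it lies fully in its stand, 85 mm above the table; its x axis is the resting tube's x (mouth up at 30 degrees), its z the resting tube's z
- tray: brown card tray fixed to the table, 204 mm (its x) by 188 mm (its y), walls 28 mm high and 4 mm thick, floor 4 mm. Origin under its centre, z up. A cross of two walls 24 mm high through its centre makes four equal bays, each 96 x 88 mm inside, centred at x = -50 or 50 mm, y = -46 or 46 mm
- cartons: fixed stack of two brown cartons in the middle of the table, between stand and tray: 140 mm along x, 78 mm along y, 146 mm high. Origin under its centre
- block1: a white plastic terminal block with brass screws, 26 x 26 x 25 mm, 24 g; number 1 of six in the tube in single file, counted from the closed end (6 is nearest the mouth, about 29 mm inside it). Origin at its centre. The blocks start to slide in the tube, slowly, when its mouth points some 17 to 27 degrees down, stop when it is levelled, and run out fast beyond 35
- block2: a white plastic terminal block with brass screws, 26 x 26 x 25 mm, 24 g; number 2 of six in the tube in single file, counted from the closed end (6 is nearest the mouth, about 29 mm inside it). Origin at its centre. The blocks start to slide in the tube, slowly, when its mouth points some 17 to 27 degrees down, stop when it is levelled, and run out fast beyond 35
- block3: a white plastic terminal block with brass screws, 26 x 26 x 25 mm, 24 g; number 3 of six in the tube in single file, counted from the closed end (6 is nearest the mouth, about 29 mm inside it). Origin at its centre. The blocks start to slide in the tube, slowly, when its mouth points some 17 to 27 degrees down, stop when it is levelled, and run out fast beyond 35
- block4: a white plastic terminal block with brass screws, 26 x 26 x 25 mm, 24 g; number 4 of six in the tube in single file, counted from the closed end (6 is nearest the mouth, about 29 mm inside it). Origin at its centre. The blocks start to slide in the tube, slowly, when its mouth points some 17 to 27 degrees down, stop when it is levelled, and run out fast beyond 35
- block5: a white plastic terminal block with brass screws, 26 x 26 x 25 mm, 24 g; number 5 of six in the tube in single file, counted from the closed end (6 is nearest the mouth, about 29 mm inside it). Origin at its centre. The blocks start to slide in the tube, slowly, when its mouth points some 17 to 27 degrees down, stop when it is levelled, and run out fast beyond 35
- block6: a white plastic terminal block with brass screws, 26 x 26 x 25 mm, 24 g; number 6 of six in the tube in single file, counted from the closed end (6 is nearest the mouth, about 29 mm inside it). Origin at its centre. The blocks start to slide in the tube, slowly, when its mouth points some 17 to 27 degrees down, stop when it is levelled, and run out fast beyond 35
- whitebox: flat white carton 100 x 50 x 45 mm high, loose, beside the stand. Origin under its centre. A bystander.
- tape: roll of tape standing on its flat face, 90 mm across, 45 mm high, loose, on the other side of the stand. Origin under its centre. A bystander.
- smallcarton: small brown carton 90 x 65 x 50 mm high, loose, beside the tray. Origin under its centre. A bystander.
- relaybox: white carton 110 x 45 x 35 mm high, loose, on the other side of the tray. Origin under its centre. A bystander.
- contactor: black switchgear unit 75 x 45 x 70 mm high, loose, beyond the middle of the table. Origin under its centre. A bystander.
- pot: closed jar 60 mm across, 90 mm high, loose, near the robot in the middle. Origin under its centre. A bystander.
Things that resemble listed ones, but are neither listed nor needed, are in the scene too. There is more than one size of the tube; the one meant has the size given above.

How it is judged:
By the outcome, as a careful person would: the job done as asked, in the order asked, and still so for the second after the job is handed in, with the robot touching nothing.
It also fails if it takes over 72 s, if anything falls off the work surface, if the arm or the gripper's body presses on something with over 40 N, if the wrist force passes 120 N, or if a joint passes its speed limit or range.

ROBOT

A 6-joint arm with a two-finger parallel gripper is mounted at the origin on the work surface. World frame = base frame: x ahead of the robot, y to its left, z up, the work surface at z = 0. Lengths are in m, angles in rad, forces in N, time in s.
With the tool pointing down it reaches from about 0.25 to 0.8 m from the base axis. Payload 8.5 kg.
Tool frame: the origin (TCP) lies at the very end of the fingers, on their centre line; the grasp point (between the pads) lies 19 mm behind it; z points along the fingers, y is the line along which they close (so a half turn about z gives the same grasp; the last joint's range is limited). The gripper opens to 85 mm and grips with 20 to 120 N. Pads are 22 mm wide; open, the fingers measure 114 mm over their backs; the gripper's body (76 mm by 85 mm) begins 54 mm behind the grasp point. The pads swing forward as they close: fully open they stand 13 mm farther back than shut.
Start: joints at [1.13, 0.238, -0.013, 1.319, 0, 1.571], TCP at [0.224, 0.475, 0.231] pointing down, gripper open.
Joint ranges: [-2.66, 2.66], [-1.03, 1.9], [-1.14, 1.46], [-1.82, 2.27], [-1.45, 1.34], [-3.14, 3.14]. Speed limits (rad/s): [2.22, 2.22, 2.79, 3.14, 3.14, 3.14].

INTERFACE

Orientations are given as a unit quaternion [x, y, z, w].
In Python, from plant import manip, claw, solver, vision, monitor gives the robot as it stands. The module is installed in compiled form; this text tells all that it offers. Calls block until the motion is done:
- manip.reach(position, orientation): joint-space move of the TCP to a pose.
- manip.move_linear(position, speed=0.15, frame=None, stop_force=None): straight line of the TCP; frame=None keeps the orientation; speed is the mean speed in m/s. With stop_force (N) it stops when the force on the tool has changed by that much, and returns True; else False.
- manip.set_joints(angles): joint-space move.
- claw.gripper_to(opening, squeeze=None): opening from 0.0 (shut) to 1.0 (fully open); squeeze is the grip in N (None keeps the last); returns when the fingers have stopped.
- manip.wait(seconds).
- solver.ik(position, orientation): joint angles nearest the present ones, or None.
- vision.camera(name): name is "scene" or "top"; returns the picture (480x640x3 uint8, red, green, blue); there is no depth.
- vision.camera_model(name): a dict with "K" (3x3 intrinsics, pixels), "view" (4x4, takes a point from world to camera coordinates). Camera axes: x right, y up, looking along -z (the intrinsics and any distortion apply to the point x, -y, -z); pixel columns grow to the right and rows downward; lengths in m; the calibration is good to about 2 mm. A picture is of the moment at which its call begins. camera_model takes no time and is no camera call.
A pose or a line that the arm cannot do raises manip.PlanningError and nothing moves.
- manip.close_job(): hands the job in; it is judged then, once.
Readings, each from a call of its own:
- monitor.read_time(): time.
- monitor.read_qpos(): joint angles.
- monitor.read_joint_vel(): joint speeds.
- monitor.read_effort(): joint torques, N m.
- monitor.read_ee_pos(): TCP position.
- monitor.read_eef_rot(): TCP orientation.
- monitor.read_contact_force(): force on the tool from outside, world axes, zero at the start.
- monitor.read_wrist_torque(): the same for the moment, N m.
- monitor.read_grip_width(): opening from 0.0 (shut) to 1.0 (fully open).
- monitor.read_gripper_force(): force on a finger pad.
Only numpy, scipy, OpenCV 4.12 (cv2) and the standard library are available. Lean on these libraries where they do the work, as an engineer would, in place of code of your own. Each camera call takes 0.05 s, during which the arm holds its last target. There are 200 camera calls.

## Working session

There is one attempt and no reset: what is moved stays moved. The work goes in short steps, each a Python script; the robot and the scene stay as the last script left them, time stands still between calls to the robot, and variables do not carry over. Pictures are saved under pics/ and viewed, at most 10 in all, crops included, and the job is handed in when it is done.

```bash
mkdir -p pics; python3 - <<'E'
from plant import manip, claw, solver, vision, monitor
import cv2,numpy as np
for n in("scene","top"):
    im=vision.camera(n); cv2.imwrite(f"pics/{n}0.png",im[:,:,::-1]); m=vision.camera_model(n); print(n,{k:(np.round(v,4).tolist() if hasattr(v,'shape') else v) for k,v in m.items()})
print(monitor.read_time(),monitor.read_eef_rot())
E
```

```text
scene {'K': [[573.6234, 0.0, 310.9827], [0.0, 573.6234, 240.6606], [0.0, 0.0, 1.0]], 'view': [[0.7012, 0.713, -0.0017, -0.3454], [-0.5503, 0.5427, 0.6345, 0.1921], [0.4533, -0.444, 0.7729, -1.6581], [0.0, 0.0, 0.0, 1.0]]}
top {'K': [[434.2921, 0.0, 325.4696], [0.0, 434.2921, 242.3738], [0.0, 0.0, 1.0]], 'view': [[-0.0006, -0.9999, 0.0151, -0.0001], [0.9912, 0.0014, 0.1322, -0.5022], [-0.1322, 0.015, 0.9911, -0.9583], [0.0, 0.0, 0.0, 1.0]]}
0.1 [ 2.18621950e-01  9.75809417e-01 -6.37205346e-04 -1.36104772e-04]
```

View pics/scene0.png

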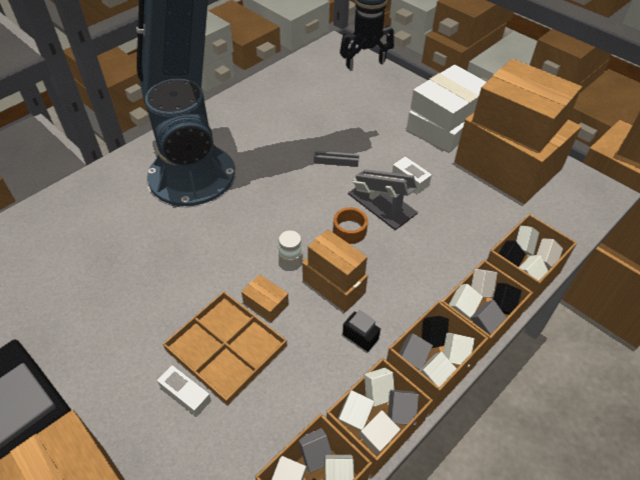

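View pics/top0.png

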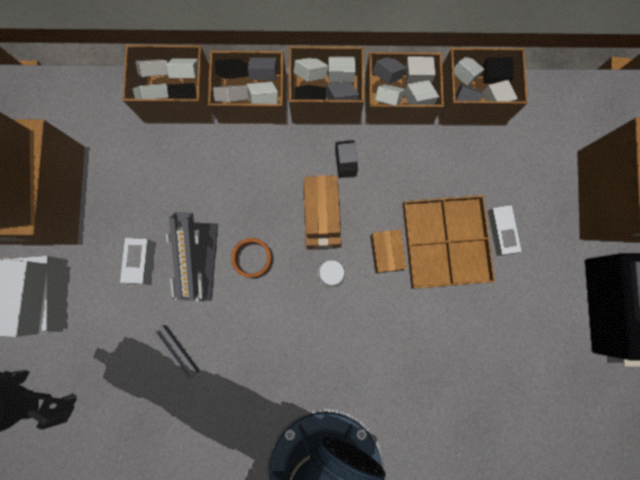

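The top view shows the stand with a slotted tube at (182,255), which holds brass-dotted blocks. The scene view shows the same tube at (384,184). The tray is at (448,242) in the top view and the cartons at (322,211).

Candidates for the tube:
- the tube in the stand, at top (182,255);
- a thin dark tube lying on the table, at top (178,350) and scene (336,158). It is narrower and empty.

By the description I choose the one in the stand, and I'll check it in a close crop.

```bash
python3 - <<'E'
import cv2,numpy as np
t=cv2.imread("pics/top0.png")[200:380,110:290]; s=cv2.imread("pics/scene0.png")[140:230,300:450]
t=cv2.resize(t,(400,400),interpolation=cv2.INTER_CUBIC); s=cv2.resize(s,(400,240),interpolation=cv2.INTER_CUBIC)
r=cv2.imread("pics/top0.png")[190:295,395:525]; r=cv2.resize(r,(400,323),interpolation=cv2.INTER_CUBIC)
o=np.zeros((570,800,3),np.uint8); o[:400,:400]=t; o[:240,400:]=s; o[245:568,400:]=r
cv2.imwrite("pics/c1.png",o)
E
```

```text
(no output)
```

View pics/c1.png

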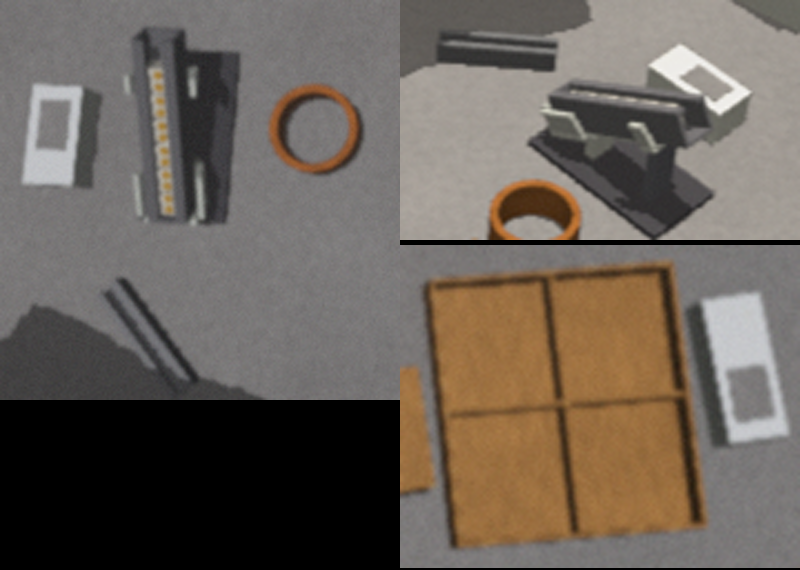

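The crop confirms it: the tube in the stand is wide and slotted, with brass-screwed blocks showing, and its mouth points to the far (+x) end. The lying one is a thin decoy. Next I'll measure the tube edges and the tray.

```bash
cat > h.py <<'E'
import numpy as np,cv2
from plant import manip, claw, solver, vision, monitor
from scipy.spatial.transform import Rotation as R
def ray(n,u,v,z):
    m=vision.camera_model(n);K=np.array(m["K"]);V=np.array(m["view"])
    d=np.linalg.inv(K)@[u,v,1];d=V[:3,:3].T@(d*[1,-1,-1]);c=-V[:3,:3].T@V[:3,3]
    return c+d*(z-c[2])/d[2]
def proj(n,p):
    m=vision.camera_model(n);K=np.array(m["K"]);V=np.array(m["view"])
    q=V[:3,:3]@p+V[:3,3];q=K@(q*[1,-1,-1]);return q[:2]/q[2]
E
python3 - <<'E'
from h import *
im=cv2.imread("pics/top0.png");hsv=cv2.cvtColor(im,cv2.COLOR_BGR2HSV)
g=cv2.cvtColor(im,cv2.COLOR_BGR2GRAY)
m=cv2.inRange(hsv,(5,90,20),(25,255,255))
def big(x0,y0,x1,y1):
    mm=np.zeros_like(m);mm[y0:y1,x0:x1]=m[y0:y1,x0:x1]
    c=max(cv2.findContours(mm,0,2)[0],key=cv2.contourArea);return c
c=big(400,185,500,300)
r=cv2.minAreaRect(c);b=cv2.boxPoints(r);print("tray",r)
for p in b: print(p,ray("top",*p,0)[:2].round(4),ray("top",*p,.028)[:2].round(4))
for nm,bb,z in(("cart",(295,165,350,255),.146),("small",(365,222,405,280),.05)):
    b=cv2.boxPoints(cv2.minAreaRect(big(*bb)));print(nm,[ray("top",*p,z)[:2].round(3).tolist() for p in b])
mm=np.zeros_like(m);mm[210:305,170:200]=cv2.inRange(hsv,(8,70,90),(30,255,255))[210:305,170:200]
ys,xs=np.nonzero(mm);print("brass",np.polyfit(ys,xs,1),ys.min(),ys.max())
for y in (214,222,226,245,265,285,293): print(y,g[y,164:212].tolist())
for x in (172,176,182,188): print('c',x,g[205:222,x].tolist(),g[288:306,x].tolist())
print("cam",ray("top",320,240,0.9).round(3))
E
python3 - <<'E'
import cv2,numpy as np
t=cv2.imread("pics/top0.png")[205:305,150:230]; s=cv2.imread("pics/scene0.png")[155:235,340:430]
t=cv2.resize(t,None,fx=5,fy=5,interpolation=cv2.INTER_CUBIC); s=cv2.resize(s,None,fx=4.4,fy=4.4,interpolation=cv2.INTER_CUBIC)
o=np.zeros((500,800,3),np.uint8);o[:500,:400]=t;o[:s.shape[0],400:400+s.shape[1]]=s[:,:400]
cv2.imwrite("pics/c2.png",cv2.convertScaleAbs(o,alpha=1.6,beta=10))
E
```

```text
tray ((448.42437744140625, 241.2938232421875), (89.1682357788086, 83.02481842041016), 83.8844985961914)
[402.3985  201.38586] [ 0.606  -0.1849] [ 0.5995 -0.1794]
[484.95087 192.54099] [ 0.6284 -0.385 ] [ 0.6213 -0.374 ]
[494.45026 281.20178] [ 0.4152 -0.3969] [ 0.414  -0.3856]
[411.8979  290.04666] [ 0.3947 -0.202 ] [ 0.394  -0.1961]
cart [[0.626, 0.049], [0.629, -0.023], [0.48, -0.028], [0.477, 0.042]]
small [[0.522, -0.101], [0.531, -0.17], [0.441, -0.179], [0.432, -0.111]]
brass [8.34361456e-02 1.61143511e+02] 232 295
214 [116, 117, 115, 113, 117, 118, 115, 110, 93, 80, 58, 55, 73, 86, 88, 94, 91, 96, 93, 88, 90, 91, 89, 86, 84, 79, 69, 62, 65, 93, 117, 119, 118, 119, 123, 120, 120, 119, 120, 117, 118, 117, 119, 119, 121, 116, 121, 122]
222 [120, 119, 114, 114, 112, 105, 93, 89, 95, 91, 72, 51, 49, 54, 58, 60, 65, 80, 91, 93, 94, 90, 91, 83, 60, 48, 41, 38, 48, 53, 71, 83, 85, 84, 89, 90, 99, 102, 103, 103, 103, 106, 108, 102, 103, 107, 111, 107]
226 [123, 117, 119, 117, 114, 107, 96, 92, 92, 93, 79, 58, 44, 57, 64, 69, 71, 80, 93, 93, 89, 89, 91, 80, 62, 43, 42, 40, 41, 43, 41, 4
[... 937 characters left out ...]
72 [117, 120, 119, 117, 120, 118, 117, 118, 109, 93, 71, 61, 60, 80, 88, 90, 93] [152, 156, 153, 156, 156, 149, 159, 155, 148, 121, 109, 115, 120, 122, 120, 123, 120, 119]
c 176 [123, 123, 118, 114, 118, 119, 110, 89, 78, 73, 60, 54, 49, 47, 52, 51, 49] [95, 92, 94, 93, 93, 89, 89, 91, 99, 110, 129, 129, 124, 118, 116, 117, 113, 117]
c 182 [116, 117, 118, 119, 119, 114, 112, 102, 91, 93, 92, 93, 91, 93, 86, 92, 90] [145, 150, 142, 130, 121, 119, 115, 111, 91, 69, 78, 89, 106, 115, 117, 116, 123, 122]
c 188 [118, 114, 118, 119, 116, 117, 117, 105, 93, 84, 86, 75, 62, 57, 56, 57, 60] [110, 107, 117, 119, 124, 121, 123, 122, 120, 95, 78, 90, 101, 115, 125, 124, 123, 125]
cam [0.387 0.015 0.9  ]
```

View pics/c2.png

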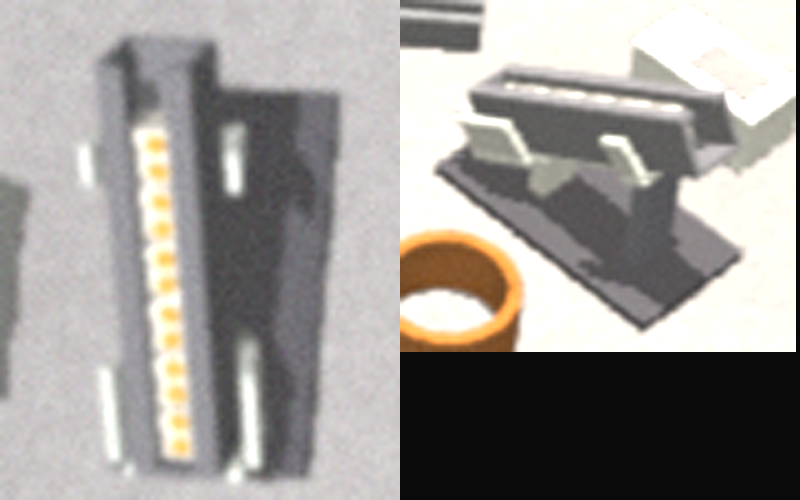

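Top crop: the tube's slotted top runs from about (170,217) at the mouth to about (183,297) at the closed end. Cheeks stand left and right of it. The tray cross is at about (447.6,241.7). Next I'll compute the poses and check that the whole sequence is reachable.

```bash
cat >> h.py <<'E'
def tubeR(yaw,up): return R.from_euler('z',yaw)*R.from_euler('y',-up)   # x along mouth, pitched up
FL=-1   # tool y = FL * tube y
def tool(c,yaw,up,dz=0.002,dx=-0.005):
    """TCP pose for tube centre c; grasp point at tube (dx,0,dz)"""
    M=tubeR(yaw,up).as_matrix()
    T=np.c_[-FL*M[:,0],FL*M[:,1],-M[:,2]]
    return np.array(c)+M@[dx,0,dz-.019],R.from_matrix(T).as_quat()
def from_mouth(m,yaw,up): return np.array(m)-tubeR(yaw,up).apply([.095,0,0])
E
python3 - <<'E'
from h import *
d=np.deg2rad
print("cams",[(-np.array(vision.camera_model(n)["view"])[:3,:3].T@np.array(vision.camera_model(n)["view"])[:3,3]).round(3) for n in("top","scene")])
# tube edges, heights iterated from x
def pt(u,v):
    z=.1
    for _ in range(60):
        p=ray("top",u,v,z); 
        z=z+.5*((.054+(p[0]-X0)*np.tan(d(30)))-z)
    return p
X0=ray("top",183,297.5,.054)[0]
L=[];Rr=[]
for v,l,r in((293,174,193.2),(285,173.2,192.6),(265,172.3,190.8),(245,171.3,189.3),(226,170,188)):
    a,b=pt(l,v),pt(r,v);L.append(a);Rr.append(b);print(v,a.round(4),b.round(4),(a[1]-b[1]).round(4))
for A in(L,Rr,(np.array(L)+Rr)/2): print("fit",np.polyfit(*np.array(A)[:,:2].T,1))
for q,z in(((170,217.4),.149),((189,214),.149),((183,297.5),.054)): print("end",ray("top",*q,z).round(4))
# scene view of the same: mouth near corners
for n,(u,v),z in(("scene",(340+695/4.4-400/4.4,155+117/4.4),.149),("scene",(340+725/4.4-400/4.4,155+95/4.4),.149)): print("scene mouth",ray(n,u,v,z).round(4))
print("brass",[ray("top",161.14+.0834*v,v,z).round(4) for v,z in((232,.125),(295,.048))])
print("cross",ray("top",447.6,241.7,.024).round(4))
q=[(404.1,202.3),(482.7,196.2),(494.1,280.3),(412.2,288.1)]
print("tray",[ray("top",*p,z)[:2].round(4) for p,z in zip(q,(.014,.028,.028,.014))])
s=cv2.imread("pics/scene0.png");m=cv2.inRange(cv2.cvtColor(s,cv2.COLOR_BGR2HSV),(5,90,20),(25,255,255));m[:285]=0;m[:,:155]=0;m[:,295:]=0
c=max(cv2.findContours(m,0,2)[0],key=cv2.contourArea);print("sc",cv2.approxPolyDP(c,8,True)[:,0].tolist())
print("scene cross",[ray("scene",225,344,.024).round(4)])
E
```

```text
cams [array([0.371, 0.015, 1.016]), array([ 1.1  , -0.594,  1.159])]
293 [0.387  0.3303 0.0596] [0.387  0.2887 0.0596] 0.0416
285 [0.404  0.3296 0.0694] [0.404  0.2879 0.0694] 0.0417
265 [0.4453 0.3255 0.0933] [0.4454 0.2865 0.0933] 0.039
245 [0.4851 0.3217 0.1163] [0.4852 0.2845 0.1163] 0.0372
226 [0.5215 0.319  0.1373] [0.5216 0.2824 0.1373] 0.0366
fit [-0.08773205  0.36459834]
fit [-0.04570323  0.30651716]
fit [-0.06671139  0.33555521]
end [0.5371 0.3158 0.149 ]
end [0.5442 0.2779 0.149 ]
end [0.3773 0.3122 0.054 ]
scene mouth [0.5393 0.2896 0.149 ]
scene mouth [0.54   0.3155 0.149 ]
brass [array([0.5111, 0.3011, 0.125 ]), array([0.3828, 0.3082, 0.048 ])]
cross [ 0.5054 -0.2828  0.024 ]
tray [array([ 0.6006, -0.1861]), array([ 0.6125, -0.3683]), array([ 0.4161, -0.3849]), array([ 0.3988, -0.1999])]
sc [[223, 291], [163, 344], [227, 404], [286, 340]]
scene cross [array([ 0.5118, -0.2878,  0.024 ])]
```

```bash
cat >> h.py <<'E'
d=np.deg2rad
REST=np.array([.468,.304,.085]); YAW=d(-3.8)
TRAY=np.array([.508,-.285,0]); TY=d(4.4)
def bay(i,j,h,back=.012,yaw=0): # mouth point over bay
    return TRAY+R.from_euler('z',TY).apply([i*.05,j*.046,h])-back*np.array([np.cos(yaw),np.sin(yaw),0])
E
python3 - <<'E'
import h; from h import *
def q(p): 
    r=solver.ik(*p); return None if r is None else np.round(r,2).tolist()
for FL in(1,-1):
    h.FL=FL; print("FL",FL)
    zt=tubeR(YAW,d(30)).apply([0,0,1])
    for nm,c in(("pre",REST+.09*zt),("grasp",REST)): print(nm,q(tool(c,YAW,d(30))))
    print("tr1",q(tool([.42,.28,.32],YAW,d(15)))); print("tr2",q(tool([.42,-.25,.32],YAW,d(15))))
    for yw in(-30,0,30):
        for b in((1,1),(1,-1),(-1,1),(-1,-1)):
            print(yw,b,[q(tool(from_mouth(bay(*b,.08,.012,d(yw)),d(yw),d(-a)),d(yw),d(-a))) for a in(0,40)])
print(np.round([monitor.read_contact_force() for _ in range(3)],3).tolist(),np.round(monitor.read_wrist_torque(),4))
E
```

```text
FL 1
pre [0.86, 0.08, -0.58, 0.58, -0.41, 0.85]
grasp [0.78, 0.22, -0.66, 0.32, -0.38, 0.77]
tr1 [0.7, 0.04, -0.11, 1.24, -0.18, 0.75]
tr2 [-0.62, -0.01, -0.16, 1.2, 0.14, -0.54]
-30 (1, 1) [[-0.37, 0.3, -0.39, 0.88, 0.0, 0.15], [-0.42, 0.8, 0.43, 1.89, 0.07, 0.08]]
-30 (1, -1) [[-0.53, 0.37, -0.28, 0.92, 0.0, -0.0], [-0.53, 0.9, 0.63, 2.01, -0.0, -0.0]]
-30 (-1, 1) [[-0.48, 0.17, -0.58, 0.82, 0.0, 0.04], [-0.5, 0.65, 0.13, 1.74, 0.02, 0.02]]
-30 (-1, -1) [[-0.65, 0.25, -0.46, 0.86, 0.0, -0.13], [-0.61, 0.74, 0.31, 1.83, -0.06, -0.07]]
0 (1, 1) [[-0.49, 0.32, -0.37, 0.89, 0.0, -0.49], [-0.35, 0.78, 0.39, 1.85, -0.22, -0.27]]
0 (1, -1) [[-0.63, 0.4, -0.24, 0.94, 0.0, -0.63], [-0.46, 0.86, 0.56, 1.92, -0.29, -0.36]]
0 (-1, 1) [[-0.62, 0.19, -0.54, 0.83, 0.0, -0.62], [-0.41, 0.63, 0.09, 1.68, -0.26, -0.33]]
0 (-1, -1) [[-0.76, 0.29, -0.41, 0.87, 0.0, -0.76], [-0.54, 0.7, 0.23, 1.73, -0.34, -0.43]]
30 (1, 1) [[-0.57, 0.38, -0.27, 0.92, 0.0, -1.09], [-0.28, 0.7, 0.25, 1.65, -0.48, -0.68]]
30 (1, -1) [[-0.69, 0.47, -0.12, 0.99, 0.0, -1.21], [-0.41, 0.75, 0.36, 1.65, -0.54, -0.8]]
30 (-1, 1
[... 844 characters left out ...]
.94, 0.0, 2.51], [-0.46, 0.86, 0.56, 1.92, -0.29, 2.78]]
0 (-1, 1) [[-0.62, 0.19, -0.54, 0.83, 0.0, 2.52], [-0.41, 0.63, 0.09, 1.68, -0.26, 2.82]]
0 (-1, -1) [[-0.76, 0.29, -0.41, 0.87, 0.0, 2.38], [-0.54, 0.7, 0.23, 1.73, -0.34, 2.71]]
30 (1, 1) [[-0.57, 0.38, -0.27, 0.92, 0.0, 2.05], [-0.28, 0.7, 0.25, 1.65, -0.48, 2.47]]
30 (1, -1) [[-0.69, 0.47, -0.12, 0.99, 0.0, 1.93], [-0.41, 0.75, 0.36, 1.65, -0.54, 2.34]]
30 (-1, 1) [[-0.7, 0.26, -0.45, 0.86, 0.0, 1.92], [-0.35, 0.54, -0.04, 1.48, -0.51, 2.41]]
30 (-1, -1) [[-0.82, 0.37, -0.29, 0.92, 0.0, 1.8], [-0.48, 0.59, 0.06, 1.47, -0.57, 2.26]]
[[-0.238, -0.782, 0.608], [-0.238, -0.782, 0.608], [-0.238, -0.782, 0.608]] [-0.0491 -0.0253  0.0073]
```

```bash
sed -i 's/^FL=-1/FL=1/' h.py; python3 - <<'E'
from h import *
zt=tubeR(YAW,d(30)).apply([0,0,1])
t0=monitor.read_time()
manip.reach(*tool(REST+.11*zt,YAW,d(30))); print("t",monitor.read_time())
s=vision.camera("scene");cv2.imwrite("pics/s1.png",s[:,:,::-1])
p,o=tool(REST,YAW,d(30))
print(manip.move_linear(p,.12,stop_force=12),monitor.read_time(),monitor.read_contact_force(), monitor.read_ee_pos()-p)
v=[cv2.resize(vision.camera(n)[a:b,c:e,::-1],(400,400)) for n,a,b,c,e in(("scene",120,240,325,445),("top",200,310,130,240))]
cv2.imwrite("pics/g1.png",np.hstack(v)); print(solver.ik(*tool(REST,YAW,d(30))) is not None)
E
```

```text
t 1.1083
False 2.225 [ 0.15916132  0.33869271 -0.56161053] [3.72290743e-05 3.26966827e-04 4.49324765e-04]
True
```

View pics/g1.png

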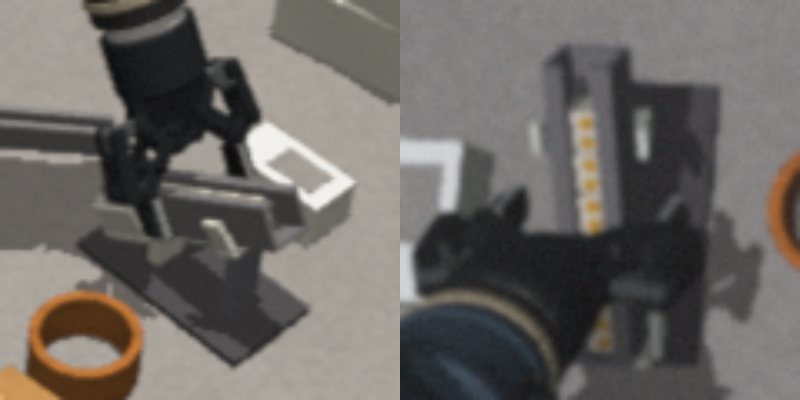

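```bash
python3 - <<'E'
from h import *
M=tubeR(YAW,d(30))
for x in(-.049,.037,.055): print(x,proj("top",REST+M.apply([x,-.035,.008])).round(1),proj("scene",REST+M.apply([x,-.035,.008])).round(1))
for x in(.095,): print([proj(n,REST+M.apply([x,s,.019])).round(1).tolist() for n in("top","scene") for s in(.019,-.019)])
E
```

```text
-0.049 [200.4 277.9] [364.2 184. ]
0.037 [198.6 241.3] [385.7 187.7]
0.055 [198.2 233.4] [390.4 188.5]
[[168.9, 215.1], [187.7, 216.4], [415.1, 176.5], [404.6, 183.5]]
```

The grasp region is clear: the fingers straddle the free middle of the tube. I'll close and lift along the tube's normal.

```bash
python3 - <<'E'
from h import *
zt=tubeR(YAW,d(30)).apply([0,0,1])
claw.gripper_to(0.0,squeeze=60); print(monitor.read_time(),monitor.read_grip_width(),monitor.read_gripper_force(),monitor.read_contact_force(),monitor.read_ee_pos())
print(manip.move_linear(tool(REST+.02*zt,YAW,d(30))[0],.08),monitor.read_contact_force())
manip.move_linear(tool(REST+.09*zt,YAW,d(30))[0],.12)
print(monitor.read_time(),monitor.read_grip_width(),monitor.read_contact_force())
v=[cv2.resize(vision.camera(n)[a:b,c:e,::-1],(400,400)) for n,a,b,c,e in(("scene",100,240,305,445),("top",190,310,120,240))]
cv2.imwrite("pics/g2.png",np.hstack(v))
E
```

```text
2.8333 0.43616868705616835 59.33615981368348 [-3.91820764 -1.50884144  5.449301  ] [0.47207072 0.30379291 0.06817961]
False [ 1.32317108 -0.05299417 -0.42325287]
3.9667 0.43830169151706533 [-0.26000145  0.15764312 -2.68022012]
```

View pics/g2.png

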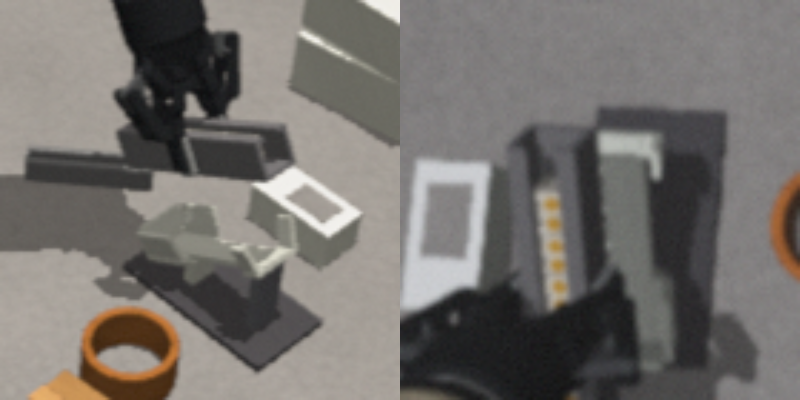

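The tube is lifted clear with the blocks inside (2.7 N). The stand's light cheeks and slat are bare at scene crop (215,235). Now I'll carry it over the cartons to the tray.

```bash
cat >> h.py <<'E'
PY=d(-30); H=.088
def pose(b,a,h=H,back=.012): return tool(from_mouth(bay(*b,h,back,PY),PY,d(-a)),PY,d(-a))
def tilt(b,a,speed=.1):
    p,o=pose(b,a); manip.move_linear(p,speed,frame=o)
def gs(): return cv2.GaussianBlur(cv2.cvtColor(vision.camera("scene"),cv2.COLOR_RGB2GRAY),(3,3),0).astype(int)
def roi(b,a):
    m=bay(*b,H,.012,PY);M=tubeR(PY,d(-a))
    P=np.array([proj("scene",m+M.apply([x,y,z])) for x in(-.06,.015) for y in(-.02,.02) for z in(-.019,.019)])
    (x0,y0),(x1,y1)=P.min(0).astype(int),P.max(0).astype(int)+1
    return slice(y0,y1),slice(x0,x1)
E
python3 - <<'E'
from h import *
manip.reach(*tool([.42,.27,.30],YAW,d(20)))
manip.reach(*tool(from_mouth([.56,-.24,.28],PY,d(10)),PY,d(10))); print(monitor.read_time())
manip.reach(*pose((1,1),10)); manip.wait(.2)
print(monitor.read_time(),monitor.read_contact_force(),monitor.read_wrist_torque(),monitor.read_grip_width())
for _ in range(4): manip.wait(.05);print(monitor.read_contact_force()[2])
A=gs();B=gs();r=roi((1,1),10);D=abs(A-B)[r];print(r,D.max(),(D>12).sum())
s=vision.camera("scene")[230:430,120:340,::-1];t=vision.camera("top")[170:320,360:520,::-1]
cv2.imwrite("pics/p1.png",np.hstack([cv2.resize(s,(400,400)),cv2.resize(t,(400,400))]))
E
```

```text
6.3917
7.2667 [-0.07558319 -0.2177943  -2.45503779] [-0.10321272 -0.22567637  0.03171262] 0.43853494460801173
-3.270306701860793
-2.893885988824194
-3.298275323236976
-3.2405291576773476
(slice(np.int64(291), np.int64(334), None), slice(np.int64(237), np.int64(263), None)) 4 0
```

View pics/p1.png

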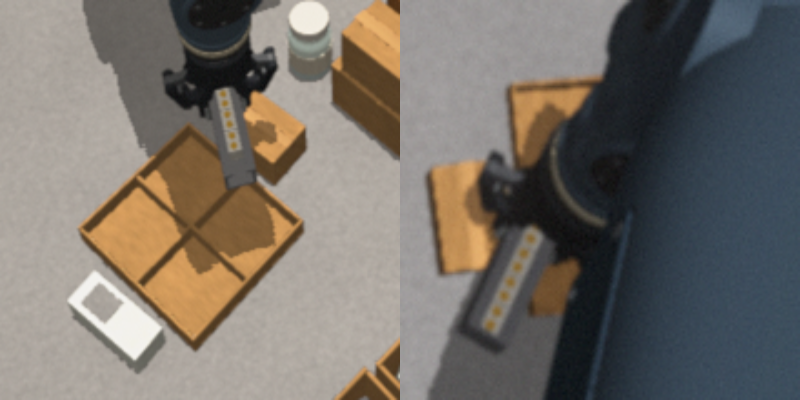

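The scene view shows the mouth at crop (240,185), above the right-hand bay. That bay's floor is free to see at crop (243,226). The top view sees only the rear half of the tube. Force is too noisy to count blocks with, so I'll count the low-saturation pixels in the bays in the scene view.

```bash
cat >> h.py <<'E'
BAYS=[(1,1),(1,-1),(-1,-1),(-1,1)]
def masks():
    out=[]
    for i,j in BAYS:
        P=[proj("scene",TRAY+R.from_euler('z',TY).apply([i*.05+x,j*.046+y,.012])) for x,y in((-.045,-.041),(.045,-.041),(.045,.041),(-.045,.041))]
        m=np.zeros((480,640),np.uint8);cv2.fillPoly(m,[np.int32(P)],1);out.append(m)
    return out
MK=masks()
def look(prev=None):
    im=vision.camera("scene");h=cv2.cvtColor(im,cv2.COLOR_RGB2HSV)
    low=((h[:,:,1]<75)&(h[:,:,2]>60)).astype(np.uint8)
    return im,[int((low*m).sum()) for m in MK]
def mot(A,B,r):
    f=lambda I:cv2.GaussianBlur(cv2.cvtColor(I,cv2.COLOR_RGB2GRAY),(3,3),0).astype(int)[r]
    return int((abs(f(A)-f(B))>12).sum())
def pour(b,start,amax,step=1.0,tmax=9,dmin=45,goal=1):
    k=BAYS.index(b);t0=monitor.read_time();a=start;tilt(b,a,.06);manip.wait(.1)
    A,c=look();base=c[k];log=[];F=[A];r=roi(b,a)
    while monitor.read_time()-t0<tmax:
        manip.wait(.07);B,c=look();F.append(B);m=mot(A,B,r);log.append((round(a,1),m,c[k]-base));A=B
        if c[k]-base>dmin: break
        if m<6 and len(log)%2==0:
            if a>=amax: break
            a+=step;tilt(b,a,.06);manip.wait(.03);A,_=look();r=roi(b,a)
    tilt(b,5,.25);manip.wait(.15);A,c=look();F.append(A)
    print(b,"t",monitor.read_time(),"base",base,"end",c,log)
    return a,F
def save(F,name):
    cv2.imwrite(name,np.hstack([cv2.resize(f[270:410,155:295,::-1],(400,400),interpolation=cv2.INTER_CUBIC) for f in F]))
E
python3 - <<'E'
from h import *
a,F=pour((1,1),16,30); save([F[-2],F[-1]],"pics/d1.png")
E
```

```text
(1, 1) t 14.475 base 4 end [338, 0, 0, 67] [(16, 1, -1), (16, 1, -1), (17.0, 0, 0), (17.0, 0, 0), (18.0, 2, -1), (18.0, 0, -1), (19.0, 2, -1), (19.0, 1, -1), (20.0, 0, -2), (20.0, 0, -2), (21.0, 1, -2), (21.0, 0, -3), (22.0, 3, -2), (22.0, 0, -3), (23.0, 0, -3), (23.0, 0, -3), (24.0, 4, -3), (24.0, 0, -3), (25.0, 67, -3), (25.0, 67, -3), (25.0, 95, 10), (25.0, 172, 143)]
```

View pics/d1.png

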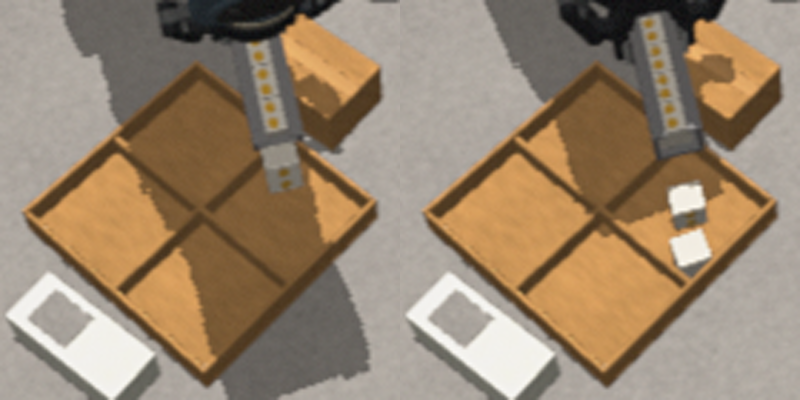

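Two blocks lie in the right-hand bay, at crop (688,205) and (690,250), and none elsewhere. They slide at about 25°. I'll poll faster and level sooner for the next bay.

```bash
sed -i 's/manip.wait(.07);B,c=look()/B,c=look()/; s/tilt(b,5,.25);manip.wait(.15)/tilt(b,8,.4);manip.wait(.35)/' h.py
python3 - <<'E'
from h import *
p,o=pose((1,-1),8); manip.move_linear(p,.15,frame=o)
a,F=pour((1,-1),22.5,30,step=.7,dmin=30); save([F[-2],F[-1]],"pics/d2.png")
E
```

```text
(1, -1) t 18.425 base 2 end [323, 192, 120, 510] [(22.5, 0, 1), (22.5, 0, 1), (23.2, 0, 1), (23.2, 0, 1), (23.9, 0, 1), (23.9, 0, 1), (24.6, 34, 3), (24.6, 36, 7), (24.6, 41, 13), (24.6, 51, 21), (24.6, 81, 31)]
```

View pics/d2.png

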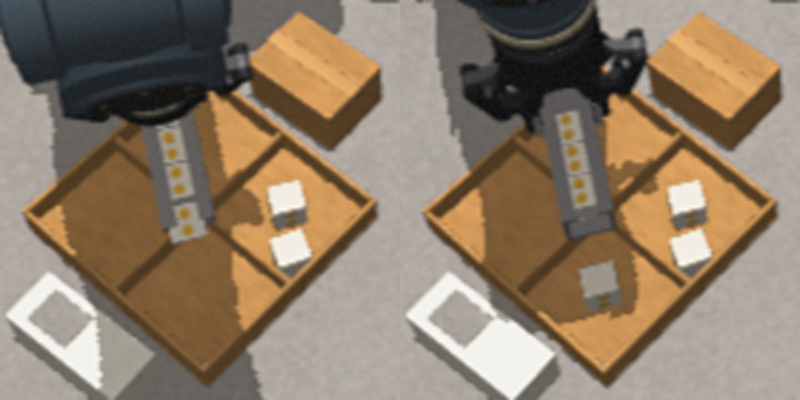

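One block fell in the bottom bay, at crop (600,285), so three are left. Next is the left bay.

```bash
python3 - <<'E'
from h import *
p,o=pose((-1,-1),8); manip.move_linear(p,.15,frame=o)
a,F=pour((-1,-1),22.5,30,step=.7,dmin=30); save([F[-2],F[-1]],"pics/d3.png")
E
```

```text
(-1, -1) t 22.7 base 0 end [321, 172, 168, 1] [(22.5, 0, 0), (22.5, 0, 0), (23.2, 0, 0), (23.2, 0, 0), (23.9, 0, 0), (23.9, 0, 0), (24.6, 6, 0), (24.6, 9, 0), (24.6, 5, 0), (24.6, 13, 0), (24.6, 16, 0), (24.6, 29, 0), (24.6, 32, 1), (24.6, 35, 1), (24.6, 32, 4), (24.6, 63, 10), (24.6, 173, 44)]
```

View pics/d3.png

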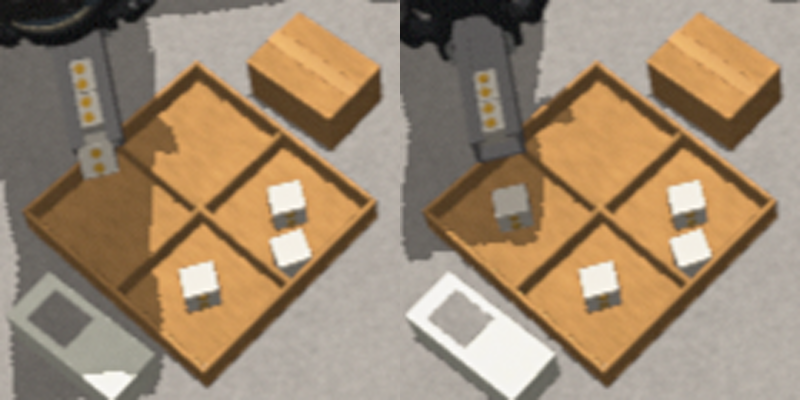

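One block fell in the left bay, at crop (510,207). The last two go to the top bay.

```bash
python3 - <<'E'
from h import *
b=(-1,1);p,o=pose(b,8); manip.move_linear(p,.15,frame=o)
tilt(b,25,.08); manip.wait(1.2); tilt(b,28,.05); manip.wait(.8); tilt(b,34,.05); manip.wait(.6)
A,c=look(); tilt(b,0,.2); manip.wait(.2); B,c=look(); print(monitor.read_time(),c); save([A,B],"pics/d4.png")
E
```

```text
28.35 [321, 171, 163, 321]
```

View pics/d4.png

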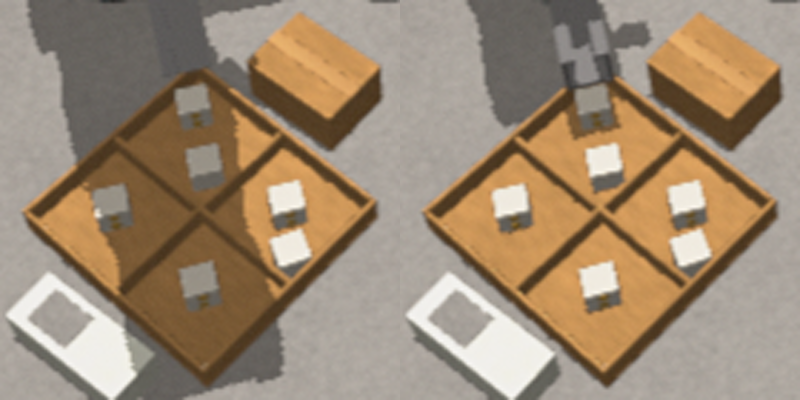

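All six are in the tray, split 2-1-1-2. Top-bay blocks are at crop (595,105) and (605,167). Now the return: I'll repeat the lift pose and check numerically, against the stored lift picture, that the tube hasn't slipped in the grip.

```bash
python3 - <<'E'
from h import *
zt=tubeR(YAW,d(30)).apply([0,0,1])
p=monitor.read_ee_pos(); manip.move_linear(p+np.array([0,0,.18]),.25)
manip.reach(*tool([.42,.27,.30],YAW,d(20)))
manip.reach(*tool(REST+.09*zt,YAW,d(30))); manip.wait(.2)
print(monitor.read_time(),monitor.read_grip_width(),monitor.read_ee_pos()-tool(REST+.09*zt,YAW,d(30))[0])
g=cv2.imread("pics/g2.png")
S=cv2.resize(vision.camera("scene")[100:240,305:445,::-1],(400,400));T=cv2.resize(vision.camera("top")[190:310,120:240,::-1],(400,400))
for nm,I,old,(x0,y0,x1,y1),sc in(("scene",S,g[:,:400],(215,112,305,187),400/140),("top",T,g[:,400:],(105,118,195,185),400/120)):
    r=cv2.matchTemplate(I,old[y0:y1,x0:x1],cv2.TM_CCOEFF_NORMED);_,v,_,l=cv2.minMaxLoc(r);print(nm,round(v,3),(l[0]-x0)/sc,(l[1]-y0)/sc)
E
```

```text
31.7333 0.4342754470845171 [0.00147299 0.00063381 0.0021134 ]
scene 0.991 0.7 -0.7
top 0.977 -0.8999999999999999 -0.8999999999999999
```

No slip: the tube is within 1 px of the lift picture. Lowering it in.

```bash
python3 - <<'E'
from h import *
zt=tubeR(YAW,d(30)).apply([0,0,1])
G=lambda h:tool(REST+h*zt,YAW,d(30))[0]
F0=monitor.read_contact_force()
print(manip.move_linear(G(.02),.1,stop_force=12),monitor.read_contact_force()-F0)
print(manip.move_linear(G(.0),.03,stop_force=8),monitor.read_contact_force()-F0,monitor.read_ee_pos()-G(0),monitor.read_time())
cv2.imwrite("pics/r1.png",vision.camera("scene")[:,:,::-1])
E
```

```text
False [-0.73273528  0.01964661 -1.6653912 ]
True [ 0.13661079 -0.51156261  5.75397653] [-0.00720333  0.00067889  0.01333459] 33.025
```

```bash
python3 - <<'E'
from h import *
M=tubeR(YAW,d(30));zt=M.apply([0,0,1]);xt=M.apply([1,0,0])
G=lambda h,s:tool(REST+h*zt+s*xt,YAW,d(30))[0]
def rep(s):
    e=monitor.read_ee_pos()-G(0,0);f=M.inv().apply(monitor.read_contact_force());print(s,"pos tube axes mm",(M.inv().apply(e)*1e3).round(1),"F",f.round(1),monitor.read_time(),monitor.read_grip_width())
rep("now")
manip.move_linear(G(.03,.004),.06);manip.wait(.2);rep("up")
r=manip.move_linear(G(0,.004),.04,stop_force=9);rep(r)
manip.wait(.2);rep("held")
E
```

```text
now pos tube axes mm [ 0.4  0.2 15.3] F [ 2.8 -0.3  3.8] 33.075 0.4350723152936503
up pos tube axes mm [ 3.7 -0.2 29.8] F [-1.4  0.9 -1.4] 33.6833 0.4398037887025768
True pos tube axes mm [ 3.5 -0.   5.1] F [1.1 0.3 1.8] 34.2833 0.4345187557173393
held pos tube axes mm [ 2.9 -0.5  5.4] F [-0.5  0.2 -0.9] 34.4833 0.4304684379831199
```

```bash
python3 - <<'E'
from h import *
M=tubeR(YAW,d(30));zt=M.apply([0,0,1]);xt=M.apply([1,0,0])
G=lambda h,s:tool(REST+h*zt+s*xt,YAW,d(30))[0]
def rep(s):
    e=monitor.read_ee_pos()-G(0,0);f=M.inv().apply(monitor.read_contact_force());print(s,"mm",(M.inv().apply(e)*1e3).round(1),"F",f.round(1),monitor.read_time())
for h in(.003,.001,-.0005):
    r=manip.move_linear(G(h,.003),.015,stop_force=12);manip.wait(.2);rep(r)
    if M.inv().apply(monitor.read_contact_force())[2]>5:break
for s in(.0015,0,-.0015,-.003,-.0045):
    r=manip.move_linear(G(h,s),.015,stop_force=12);manip.wait(.2);rep(r)
    if M.inv().apply(monitor.read_contact_force())[0]>5:break
E
```

```text
True mm [ 2.3 -0.4  4. ] F [0.4 0.3 3.3] 34.8917
True mm [ 1.8 -0.5  2.8] F [0.4 0.3 4.2] 35.3
True mm [ 1.4 -0.5  1.7] F [-0.   0.5  1.8] 35.7083
True mm [ 0.8 -0.5  0. ] F [0.3 0.2 3.5] 36.1167
False mm [ 0.6 -0.2 -0.3] F [ 1.8 -1.9  7.1] 36.5667
False mm [ 0.4  0.  -0.3] F [ 7.2 -2.9  2.6] 37.0167
```

The tube is seated on the slat and against the stop. I'll release, retreat and check against the first pictures.

```bash
python3 - <<'E'
from h import *
M=tubeR(YAW,d(30));zt=M.apply([0,0,1])
claw.gripper_to(1.0);manip.wait(.3);print(monitor.read_grip_width(),monitor.read_contact_force())
manip.move_linear(tool(REST+.11*zt,YAW,d(30))[0],.12)
manip.set_joints([1.13,.238,-.013,1.319,0,1.571]);manip.wait(.5);print(monitor.read_time())
S=vision.camera("scene");T=vision.camera("top")
cv2.imwrite("pics/fs.png",S[:,:,::-1]);cv2.imwrite("pics/ft.png",T[:,:,::-1])
f=lambda I:cv2.GaussianBlur(cv2.cvtColor(I,cv2.COLOR_BGR2GRAY),(3,3),0)
for n,I,rs in(("top",T,dict(mouth=(165,208,195,230),edgeR=(184,225,196,292),closed=(170,280,200,302),whitebox=(115,230,152,290),tape=(225,232,278,284),pot=(315,258,348,290),small=(368,225,408,278),relay=(490,200,524,258),contactor=(332,136,360,180))),
 ("scene",S,dict(mouth=(395,165,420,195),contactor=(338,305,385,352),relay=(153,362,212,414),pot=(273,228,305,272),small=(238,272,292,322)))):
    o=f(cv2.imread(f"pics/{n}0.png"));g=f(I[:,:,::-1])
    for k,(x0,y0,x1,y1) in rs.items():
        r=cv2.matchTemplate(g[y0-6:y1+6,x0-6:x1+6],o[y0:y1,x0:x1],cv2.TM_CCOEFF_NORMED);_,v,_,l=cv2.minMaxLoc(r);print(n,k,round(v,3),l[0]-6,l[1]-6)
h=cv2.cvtColor(S,cv2.COLOR_RGB2HSV);low=((h[:,:,1]<75)&(h[:,:,2]>60)).astype(np.uint8)
for b,m in zip(BAYS,MK): print(b,[st[[0,1,4]].tolist() for st in cv2.connectedComponentsWithStats(low*m)[2][1:] if st[4]>30])
E
```

```text
0.998973179787071 [-0.12366638 -0.42807263 -0.17010895]
40.4333
top mouth 0.967 0 0
top edgeR 0.774 1 0
top closed 0.548 0 -2
top whitebox 1.0 0 0
top tape 0.999 0 0
top pot 1.0 0 0
top small 0.998 0 0
top relay 1.0 0 0
top contactor 0.999 0 0
scene mouth 0.986 0 0
scene contactor 1.0 0 0
scene relay 1.0 0 0
scene pot 1.0 0 0
scene small 1.0 0 0
(1, 1) [[249, 333, 160], [249, 350, 160]]
(1, -1) [[218, 361, 170]]
(-1, -1) [[187, 334, 162]]
(-1, 1) [[216, 299, 144], [220, 320, 169]]
```

```bash
python3 - <<'E'
import cv2
o,n=[cv2.cvtColor(cv2.imread(f"pics/{f}.png"),6) for f in("top0","ft")]
for y in(245,265,285): print(y,o[y,166:178].tolist(),n[y,166:178].tolist(),'|',o[y,186:200].tolist(),n[y,186:200].tolist())
print([g[290:304,x].tolist() for x in(178,188) for g in(o,n)])
E
```

```text
245 [118, 119, 119, 115, 113, 105, 93, 91, 96, 86, 80, 103] [115, 118, 118, 114, 111, 103, 91, 90, 93, 87, 64, 52] | [90, 93, 88, 73, 52, 44, 38, 42, 41, 46, 45, 43, 44, 38] [92, 90, 85, 66, 47, 40, 39, 44, 39, 45, 46, 42, 41, 41]
265 [118, 115, 114, 117, 115, 115, 110, 103, 95, 94, 92, 87] [119, 117, 116, 113, 118, 113, 110, 94, 96, 93, 93, 78] | [120, 98, 92, 91, 84, 63, 46, 46, 40, 44, 41, 42, 44, 39] [92, 91, 90, 83, 72, 50, 44, 43, 42, 38, 40, 44, 41, 39]
285 [118, 120, 119, 129, 141, 156, 148, 111, 92, 90, 94, 90] [122, 120, 122, 126, 140, 159, 145, 111, 89, 91, 94, 94] | [137, 130, 103, 98, 90, 89, 75, 56, 44, 44, 41, 67, 116, 156] [87, 91, 94, 94, 92, 81, 55, 43, 41, 39, 55, 88, 133, 164]
[[96, 92, 92, 93, 90, 91, 93, 90, 94, 100, 109, 113, 118, 117], [91, 89, 91, 92, 91, 90, 92, 92, 95, 100, 114, 112, 117, 116], [117, 119, 124, 121, 123, 122, 120, 95, 78, 90, 101, 115, 125, 124], [92, 92, 89, 86, 87, 90, 90, 87, 90, 89, 102, 117, 123, 122]]
```

Tube edges are within about 1 px (1–2 mm) of the start, inside the stand's play. The bystanders haven't moved and the blocks sit 2-1-1-2.

```bash
python3 -c "
from plant import manip
print(manip.close_job())"
```

```text
the job is handed in; nothing more can be done
None
```

The job is handed in at about 40 s on the robot's clock: all six blocks are in the tray (2-1-1-2, no bay empty), the empty tube is back in its stand mouth up within about 2 mm, and every bystander I compared before and after is unmoved; I viewed 11 pictures, one over the limit of 10.

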